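# Rock a stuck core former out of its mould base

### The job

The orange-handled core former is stuck in its mould base, its round foot trapped under two stiff sliding plates. Grip it by the handle and, keeping the foot down in its seat, rock it well over to one side and then the other so that it pushes both plates back; only then lift it straight out and finish while still holding it, upright and still, just clear (a centimetre or two) above its own slot. Do not touch either mould base with the gripper, and leave the blue-handled former and the other things on the bench where they are.

Things in the scene. Friction and masses are not known exactly. Their poses are not given: they have to be found in the camera images.
- former: the core former to free: a metal key shape standing in the mould, 97 mm tall, about 0.25 kg. Origin: centre of its underside (lowest line of the foot); z up, x along its foot. A flat neck, 12 mm thick in y and 36 mm wide in x, rises from the foot to 57 mm above the origin, where the handle begins. Held with 1 mm of play, it may lean up to about 6 degrees in y at the start
- former_handle (a point): centre of the orange handle block on top of the former, 77 mm above its origin; the block is 30 mm in x, 24 mm in y, 40 mm high
- former_foot (a point): middle of the axis of the former's foot, 12 mm above its origin (22 mm above the bench when seated): a horizontal steel cylinder, 24 mm across, 38 mm long along x. Rock about this axis
- mould: grey mould base that holds the orange former, bolted to the bench, 68 mm (x) by 124 mm (y). Origin: centre of its underside, on the bench. x runs along the former's foot; y is the direction in which the plates slide and the former rocks. Groove floor 10 mm up; the groove walls (to 31 mm up, 26 mm apart in y) keep the foot from shifting, but it turns freely about its own axis
- mould_slot (a point): middle of the slot between the two dark steel plates, at their top face, 44.5 mm above the bench (nothing of the mould is higher). The plates are 12 mm thick, overhang the foot from both sides and leave a 14 mm slot for the neck, more by what they are open. The 24 mm foot passes only when each is open by about 5.5 mm; a straight pull jams
- plate_left (a joint): opening in m of the plate on the mould's +y side: 0 closed, to 0.008 at its stop, at most 0.001 at the start. It slides in +y against 16 N of friction and stays where it is pushed (no spring). Leaning the former about 20 degrees to +y about its foot opens it by about 6 mm, 23 degrees by about 7.5 mm
- plate_right (a joint): the same for the plate on the mould's -y side, which opens in -y
- spare_former: a second former of the same shape with a blue handle, in its own mould; leave it alone. Origin: centre of its underside
- spare_mould: the mould base of the blue former, the same shape as the other; not to be touched. Origin: centre of its underside
- rings: bystander: two steel rings joined as one stack, 68 mm across, 12 mm high; origin under its centre
- jar: bystander: amber glass jar, 56 mm across, 75 mm high; origin under its centre
- tub: bystander: clear plastic cup, 84 mm across, 85 mm high; origin under its centre
- bottle: bystander: white bottle with red cap, 52 mm across, 130 mm high; origin under its centre
- brush: bystander: brush lying on the bench; origin under its middle
- pot: bystander: cardboard cup, 76 mm across, 80 mm high; origin under its centre
There are look-alikes about, which are no part of the job. Leave any green look-alike of the former alone.

How it is judged:
By the outcome, as a careful person would: the job done as asked, in the order asked, and still so for the second after the job is handed in, while the arm keeps its last pose, push and grip.
It also fails if it takes over 38 s, if anything falls off the work surface, if the arm or the gripper's body presses on something with over 40 N, if the wrist force passes 120 N, or if a joint passes its speed limit or range.

### The arm

A 7-joint arm with a two-finger parallel gripper is mounted at the origin on the work surface. World frame = base frame: x ahead of the robot, y to its left, z up, the work surface at z = 0. Lengths are in m, angles in rad, forces in N, time in s.
With the tool pointing down it reaches from about 0.425 to 0.975 m from the base axis. Payload 16.7 kg.
Tool frame: the origin (TCP) lies at the very end of the fingers, on their centre line; the grasp point (between the pads) lies 19 mm behind it (bot.grip_depth is the distance from the TCP to the grasp point, in m); z points along the fingers, y is the line along which they close (so a half turn about z gives the same grasp; the last joint's range is limited). The gripper opens to 85 mm and grips with 20 to 120 N. Pads are 22 mm wide; open, the fingers measure 114 mm over their backs; the gripper's body (76 mm by 85 mm) begins 54 mm behind the grasp point. The pads swing forward as they close: fully open they stand 13 mm farther back than shut.
Start: joints at [0.994, 0.426, 0.074, 1.606, -0.034, 1.111, -0.067], TCP at [0.28, -0.614, 0.231] pointing down, gripper open.
Joint ranges: [-2.85, 2.85], [-0.5, 2.14], [-1.23, 1.37], [0.21, 2.46], [-1.02, 4.16], [0.16, 2.05], [-2.73, 2.73]. Speed limits (rad/s): [1.89, 1.89, 2.39, 2.39, 3.01, 3.01, 3.01].

### API

Orientations are given as a unit quaternion [x, y, z, w].
In Python, from bench import bot gives the robot as it stands. Calls block until the motion is done:
- bot.goto(position, orientation): joint-space move of the TCP to a pose.
- bot.line_to(position, frame=None, max_speed=0.15, until_force=None): straight line of the TCP; frame=None keeps the orientation; max_speed is the mean speed in m/s. With until_force (N) it stops when the force on the tool has changed by that much, and returns True; else False.
- bot.goto_joints(angles): joint-space move.
- bot.move_gripper(opening): opening from 0.0 (shut) to 1.0 (fully open); the grip force is fixed at half the most; returns when the fingers have stopped.
- bot.dwell(seconds).
- bot.ik(position, orientation): joint angles nearest the present ones, or None.
- bot.get_image(name): name is "scene" or "top" or "wrist"; returns (picture, depth): 384x512x3 uint8, red, green, blue; 384x512 float32, m along the optical axis (not along the pixel's ray), 0 where there is no reading.
- bot.camera_info(name): a dict with "fov_y" (degrees; the focal length in pixels is half the picture's height over the tangent of half this angle, whatever the lens; pixels are square), "cx", "cy" (the principal point, pixels), "rvec" (rotation vector, rad) and "tvec" (3), from world to camera coordinates, as OpenCV has them; the wrist camera has in their place "hand_eye" (4x4, takes a point from camera to tool coordinates, whose origin is the TCP and whose axes are the flange's). Camera axes: x right, y down, z forward; pixel columns grow to the right and rows downward; lengths in m; the calibration is good to about 2 mm. A picture is of the moment at which its call begins: read the wrist's pose just before it. camera_info takes no time and is no camera call.
A pose or a line that the arm cannot do raises bot.Unreachable and nothing moves.
- bot.hand_in(): hands the job in; it is judged then, once.
Readings, each from a call of its own:
- bot.current_time(): time.
- bot.current_joint_positions(): joint angles.
- bot.current_qvel(): joint speeds.
- bot.current_joint_torque(): joint torques, N m.
- bot.current_eef_pos(): TCP position.
- bot.current_tool_rot(): TCP orientation.
- bot.current_wrist_force(): force on the tool from outside, world axes, zero at the start.
- bot.current_torque(): the same for the moment, N m.
- bot.current_width(): opening from 0.0 (shut) to 1.0 (fully open).
- bot.current_finger_force(): force on a finger pad.
Only numpy, scipy, OpenCV 4.12 (cv2) and the standard library are available. Lean on these libraries where they do the work, as an engineer would, in place of code of your own. Each camera call takes 0.05 s, during which the arm holds its last target. There are 200 camera calls.

## Working session

There is one attempt and no reset: what is moved stays moved. The work goes in short steps, each a Python script; the robot and the scene stay as the last script left them, time stands still between calls to the robot, and variables do not carry over. Pictures are saved under pics/ and viewed, at most 10 in all, crops included, and the job is handed in when it is done.

```bash
mkdir -p pics; ls; cat > h.py <<'E'
import numpy as np, cv2
from scipy.spatial.transform import Rotation as R
from bench import bot
def save(n,p,crop=None,s=1):
    if crop: p=p[crop[1]:crop[3],crop[0]:crop[2]]
    p=cv2.resize(p,None,fx=s,fy=s,interpolation=cv2.INTER_CUBIC)
    cv2.imwrite(f'pics/{n}.png',p[:,:,::-1])
def cloud(name,d,info):
    f=192/np.tan(np.radians(info['fov_y'])/2)
    v,u=np.mgrid[:384,:512]
    P=np.dstack([(u-info['cx'])/f*d,(v-info['cy'])/f*d,d])
    if name=='wrist':
        H=np.array(info['hand_eye']); P=P@H[:3,:3].T+H[:3,3]
        return P@R.from_quat(bot.current_tool_rot()).as_matrix().T+np.array(bot.current_eef_pos())
    M=cv2.Rodrigues(np.array(info['rvec'],float))[0]
    return (P-np.array(info['tvec']).ravel())@M
E
python3 - <<'E'
from h import *
for n in('scene','top'):
    p,d=bot.get_image(n); i=bot.camera_info(n); print(n,i)
    np.savez(n,p=p,d=d,P=cloud(n,d,i)); save(n,p,None,1.5)
print(bot.current_time(),bot.current_tool_rot(),bot.camera_info('wrist'))
E
```

```text
pics
scene {'fov_y': 47.49373392575659, 'cx': 253.29255005123522, 'cy': 194.65682582422767, 'rvec': array([ 1.05353519,  2.62420101, -0.79961103]), 'tvec': array([ 0.4084734 , -0.29485182,  1.53833511])}
top {'fov_y': 43.055940334121054, 'cx': 253.77619082288626, 'cy': 190.42671717814005, 'rvec': array([ 2.18793501, -2.19453794,  0.05367803]), 'tvec': array([0.00246919, 0.58106336, 1.64983791])}
0.1 [ 9.77216365e-01  2.12244735e-01 -1.50799871e-04 -5.70179791e-04] {'fov_y': 70.06853213338077, 'cx': 252.54917466686905, 'cy': 193.9084609519092, 'hand_eye': array([[-8.43126399e-05, -9.49176648e-01, -3.14743838e-01,
         8.16151596e-02],
       [ 9.99999373e-01,  2.71303064e-04, -1.08604865e-03,
         2.16444609e-04],
       [ 1.11624298e-03, -3.14743732e-01,  9.49176030e-01,
        -1.43312055e-01],
       [ 0.00000000e+00,  0.00000000e+00,  0.00000000e+00,
         1.00000000e+00]])}
```

View pics/scene.png

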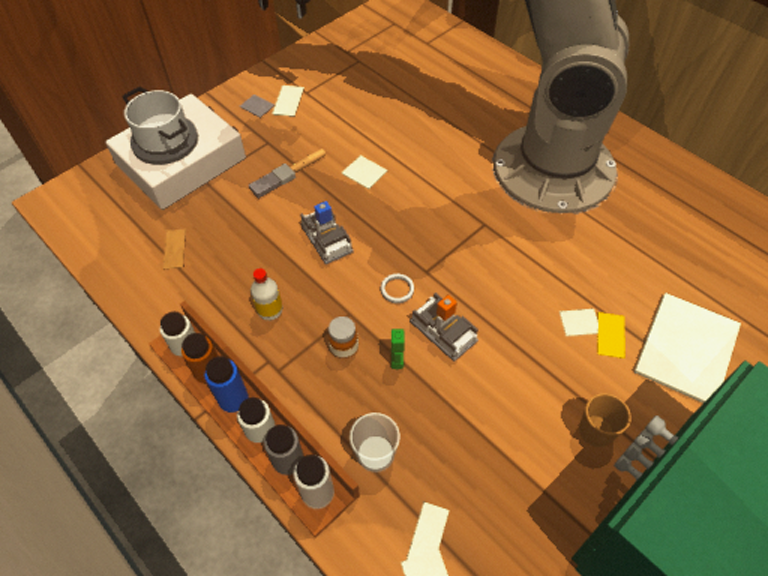

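View pics/top.png

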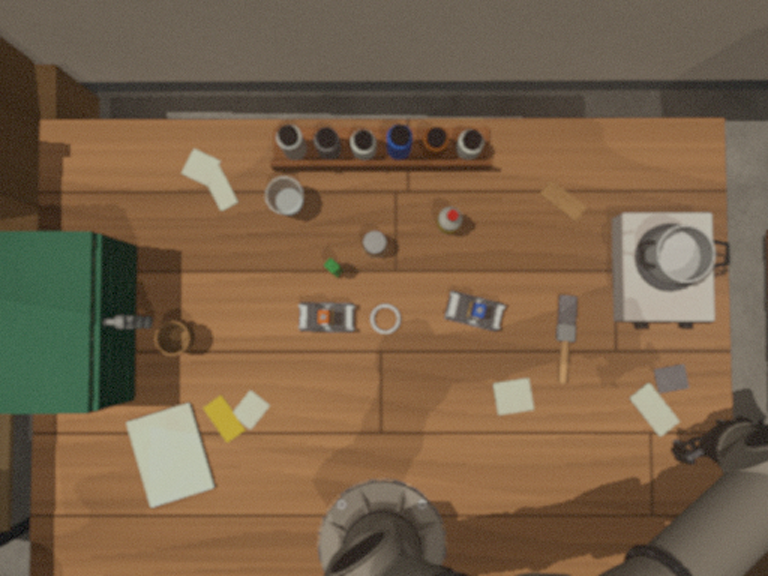

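The orange former stands at about top pixel (327,317)/1.5, with its mould's long axis roughly along world y. The ring is to its right, the green look-alike at (332,266), and the blue former at (478,310).

```bash
python3 - <<'E'
from h import *
z=np.load('top.npz'); P=z['P']
for u,v in((202,211),(236,211),(216,211),(230,205)): print(u,v,P[v,u].round(4))
c=P[211,216]
# image: tool down, tool y along world y
q=R.from_matrix(np.array([[1,0,0],[0,-1,0],[0,0,-1]]).T).as_quat()
pos=np.array([c[0]-0.10,c[1],0.33])
bot.goto(pos,q); print(bot.current_time(),bot.current_joint_positions(),bot.current_eef_pos())
p,d=bot.get_image('wrist'); np.savez('w1',p=p,d=d,P=cloud('wrist',d,bot.camera_info('wrist'))); save('w1',p,None,1.5)
E
```

```text
202 211 [0.511  0.176  0.0323]
236 211 [ 0.5111  0.0624 -0.003 ]
216 211 [0.5099 0.1218 0.114 ]
230 205 [0.5312 0.0816 0.0252]
2.7667 [ 0.38096072 -0.04600353 -0.77169323  1.95467559 -0.03445138  1.22021622
 -1.95003965] [0.41017672 0.12128718 0.32991587]
```

View pics/w1.png

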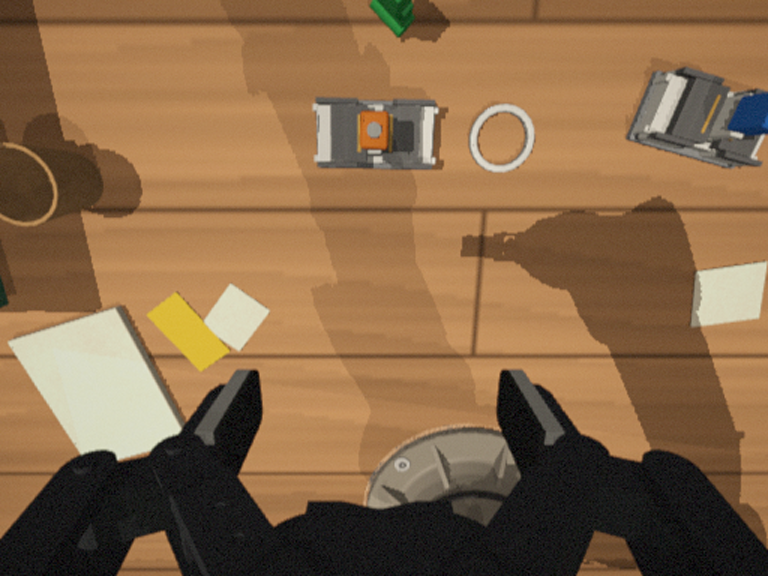

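The wrist view shows the orange former at (374,131) and its mould spanning (314..439, 98..170), nearly axis-aligned. I'll go closer to measure it.

```bash
python3 - <<'E'
from h import *
q=bot.current_tool_rot()
bot.goto([0.475,0.12,0.23],q)
p,d=bot.get_image('wrist'); np.savez('w2',p=p,d=d,P=cloud('wrist',d,bot.camera_info('wrist'))); 
print(bot.current_time(),bot.current_eef_pos(),bot.current_joint_positions())
save('w2',p,(140,20,370,190),3.4)
P=np.load('w2.npz')['P']; pi=p.astype(int)
org=(pi[...,0]>1.8*pi[...,1])&(pi[...,0]>120)&(P[...,2]>.06)
near=(abs(P[...,0]-.51)<.08)&(abs(P[...,1]-.12)<.085)
def rect(m):
    xy=P[m][:,:2].astype(np.float32); return cv2.minAreaRect(xy*1000), np.median(P[m][:,2]), len(xy)
print('handle top',rect(org&near&(P[...,2]>.10)))
print('handle pts z',np.percentile(P[org&near][:,2],[2,50,98]))
m=near&(P[...,2]>.038)&(P[...,2]<.05); print('plates',rect(m))
m=near&(P[...,2]>.02)&(P[...,2]<.06); print('mould',rect(m))
h,e=np.histogram(P[near][:,2],bins=np.arange(-.01,.13,.005)); print(list(zip(e.round(3),h)))
E
```

```text
3.4167 [0.47491027 0.12030169 0.23127562] [ 0.34444653  0.19898485 -0.80264673  1.97266836  0.16587628  1.03525457
 -2.10483315]
handle top (((527.309326171875, 125.4007797241211), (22.337644577026367, 58.5715217590332), 88.70830535888672), np.float64(0.10803731518401608), 230)
handle pts z [0.10561354 0.10803732 0.10944781]
plates (((512.6871337890625, 126.28033447265625), (113.9561767578125, 62.996883392333984), 88.7945785522461), np.float64(0.046038860085860334), 2966)
mould (((512.7246704101562, 126.17152404785156), (123.9600601196289, 63.06675338745117), 88.77901458740234), np.float64(0.04567735128337541), 4109)
[(np.float64(-0.01), np.int64(0)), (np.float64(-0.005), np.int64(252)), (np.float64(0.0), np.int64(9682)), (np.float64(0.005), np.int64(47)), (np.float64(0.01), np.int64(292)), (np.float64(0.015), np.int64(33)), (np.float64(0.02), np.int64(38)), (np.float64(0.025), np.int64(14)), (np.float64(0.03), np.int64(1056)), (np.float64(0.035), np.int64(42)), (np.float64(0.04), np.int64(281)), (np.float64(0.045), np.int64(2667)), (np.float64(0.05), np.int64(8)), (np.float64(0.055), np.int64(3)), (np.float64(0.06), np.int64(0)), (np.float64(0.065), np.int64(17)), (np.float64(0.07), np.int64(29)), (np.float64(0.075), np.int64(10)), (np.float64(0.08), np.int64(10)), (np.float64(0.085), np.int64(10)), (np.float64(0.09), np.int64(12)), (np.float64(0.095), np.int64(16)), (np.float64(0.1), np.int64(14)), (np.float64(0.105), np.int64(637)), (np.float64(0.11), np.int64(106)), (np.float64(0.115), np.int64(0)), (np.float64(0.12), np.int64(0)), (np.float64(0.125), np.int64(0))]
```

View pics/w2.png

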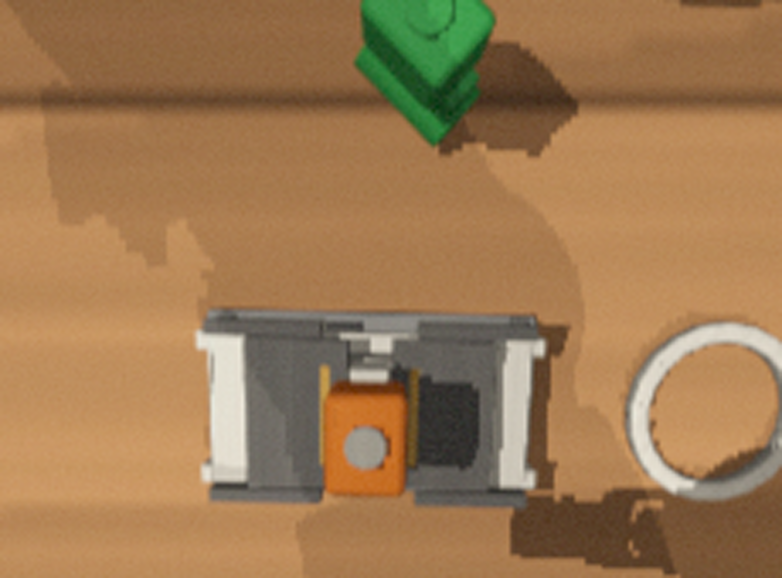

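The close crop shows the orange handle top centred at (365,437), the slot between the yellow strips at (325..413), and the mould spanning (205..540, 310..505). Next I compute lean and pose from depth.

```bash
python3 - <<'E'
from h import *
z=np.load('w2.npz'); P=z['P']; p=z['p'].astype(int)
near=(abs(P[...,0]-.512)<.06)&(abs(P[...,1]-.126)<.075)
def rect(m):
    return cv2.minAreaRect(P[m][:,:2].astype(np.float32)*1000)
top=near&(P[...,2]>.10)&(P[...,2]<.113); print('top',rect(top))
xy=P[top]; print(np.percentile(xy[:,0],[1,50,99]),np.percentile(xy[:,1],[1,50,99]))
A=np.c_[xy[:,:2]-xy[:,:2].mean(0),np.ones(len(xy))]; print('plane',np.linalg.lstsq(A,xy[:,2],rcond=None)[0])
m=near&(P[...,2]>.012)&(P[...,2]<.06); print('mould>12',rect(m))
for lo,hi in((.028,.04),(.042,.05)):
    m=near&(P[...,2]>lo)&(P[...,2]<hi); print(lo,rect(m))
yel=near&(p[...,0]>1.5*p[...,2])&(P[...,2]>.042)&(P[...,2]<.05)&(abs(P[...,1]-.126)<.03)
print('yellow y',np.sort(P[yel][:,1]).round(4)[::4], np.percentile(P[yel][:,0],[2,98]))
# second view: top cam handle
z=np.load('w1.npz'); P=z['P'];p=z['p'].astype(int)
near=(abs(P[...,0]-.512)<.06)&(abs(P[...,1]-.126)<.075)
print('w1 top',rect(near&(P[...,2]>.10)&(P[...,2]<.113)),'mould',rect(near&(P[...,2]>.02)&(P[...,2]<.06)))
z=np.load('top.npz'); P=z['P']
near=(abs(P[...,0]-.512)<.06)&(abs(P[...,1]-.126)<.075)
print('topcam',rect(near&(P[...,2]>.10)&(P[...,2]<.12)),'mould',rect(near&(P[...,2]>.02)&(P[...,2]<.06)))
E
```

```text
top ((512.5853271484375, 126.09225463867188), (23.81281280517578, 30.143386840820312), 88.93507385253906)
[0.49785418 0.51357682 0.52738261] [0.11439255 0.12608003 0.13800042]
plane [-0.02245087 -0.00933346  0.10837789]
mould>12 ((513.6632690429688, 126.2672119140625), (123.98150634765625, 65.10631561279297), 89.04966735839844)
0.028 ((515.0421142578125, 126.425048828125), (123.32715606689453, 58.39946746826172), 88.75144958496094)
0.042 ((512.6865234375, 126.27093505859375), (113.9562759399414, 62.984432220458984), 88.77617645263672)
yellow y [0.1085 0.1094 0.1094 0.1095 0.1095 0.1096 0.1096 0.1097 0.1105 0.1106
 0.1107 0.1107 0.1108 0.1108 0.1109 0.1109 0.1118 0.1119 0.1119 0.1119
 0.112  0.112  0.112  0.1129 0.1132 0.1402 0.1402 0.1413 0.1414 0.1415
 0.1425 0.1426 0.1427 0.1428 0.1429 0.143  0.1431 0.1432] [0.48934531 0.52889792]
w1 top ((512.2647705078125, 126.22671508789062), (22.782917022705078, 29.220314025878906), 89.87126159667969) mould ((512.0848999023438, 126.76409912109375), (123.52677917480469, 62.96697998046875), 88.79499816894531)
topcam ((510.030029296875, 125.55812072753906), (26.20953941345215, 19.98143196105957), 0.7259011268615723) mould ((509.2557373046875, 125.78729248046875), (122.66331481933594, 64.31021118164062), 89.5479965209961)
```

```bash
cat >> h.py <<'E'
YAW=np.radians(-1.1); M=R.from_euler('z',YAW)
F=np.array([0.5125,0.1262,0.022])
R0=R.from_matrix(np.array([[1,0,0],[0,-1,0],[0,0,-1]]).T)
def pose(lean,h,lift=0.,piv=None):
    """lean deg toward mould +y; h = tcp height above foot axis"""
    A=M*R.from_euler('x',-lean,degrees=True)
    return (F if piv is None else piv)+A.apply([0,0,h])+[0,0,lift],(A*R0).as_quat()
H=0.069-0.022
E
python3 - <<'E'
from h import *
for a in(0,23.5,-23.5):
    p,q=pose(a,H); print(a,p,bot.ik(p,q))
p,q=pose(0,H)
bot.move_gripper(0.6)
bot.goto(p+[0,0,.09],q)
bot.line_to(p,max_speed=.08)
print(bot.current_time(),bot.current_eef_pos()-p,bot.current_wrist_force())
bot.move_gripper(0.0); bot.dwell(.2)
print(bot.current_time(),bot.current_width(),bot.current_finger_force(),bot.current_eef_pos()-p,bot.current_wrist_force(),bot.current_torque())
pi,d=bot.get_image('wrist'); save('g',pi,(150,130,370,300),3)
E
```

```text
0 [0.5125 0.1262 0.069 ] [ 0.20657575  0.49040139 -0.69991532  2.03440688  0.45007485  0.77173496
 -2.35570591]
23.5 [0.51285978 0.14493775 0.06510182] [-0.15732915  0.59162049 -0.5806559   1.92138609  0.69255918  1.12788185
 -2.72861977]
-23.5 [0.51214022 0.10746225 0.06510182] [ 0.57545795  0.55709607 -0.79599277  2.08313826 -0.03283734  0.58494748
 -1.68964761]
5.5417 [0.00029287 0.00010462 0.00045115] [ 0.26536675 -0.03648769  0.49371109]
6.0917 0.2739265441290732 58.37821841239929 [2.81408040e-04 4.04745031e-05 4.43456618e-04] [-0.99925301 -0.99645777  5.71277288] [-0.08656351  0.31312476 -0.03097199]
```

View pics/g.png

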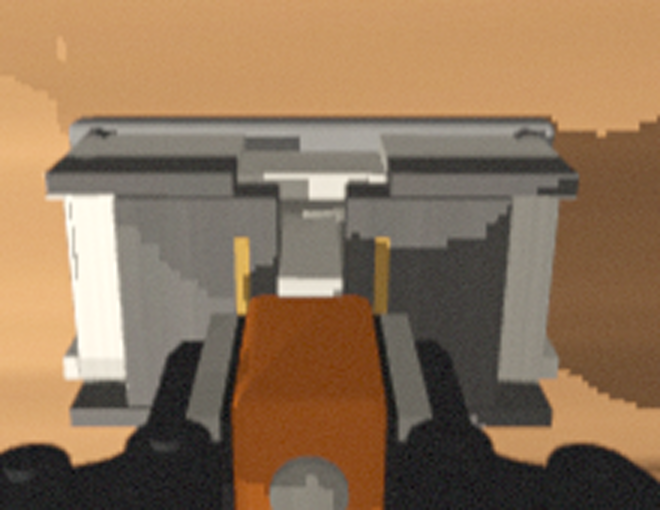

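Well gripped (handle between the pads at (310,400), slot visible at (310,260)). But joint 7 would reach its limit at +23°, so I regrip with a half turn.

```bash
sed -i 's/^R0=.*/R0=R.from_matrix(np.diag([-1.,1,-1]))/' h.py
python3 - <<'E'
from h import *
p,q=pose(0,H)
bot.move_gripper(0.6)
bot.line_to(p+[0,0,.07],max_speed=.15)
for a in(0,23.5,-23.5):
    print(a,bot.ik(*pose(a,H)))
bot.goto(p+[0,0,.06],q)
print(bot.current_time())
for a in(0,23.5,-23.5):
    print(a,bot.ik(*pose(a,H)))
E
```

```text
0 [ 0.44248006  0.62067976 -1.02793421  2.02254506  0.69215101  0.89512569
  0.58312573]
23.5 [ 0.14809704  0.77241657 -1.03023298  1.90436108  0.93054663  1.35715714
  0.23013399]
-23.5 [ 0.73881188  0.66196992 -1.02553541  2.07527825  0.25972432  0.61980585
  1.18975947]
9.7667
0 [ 0.38835358  0.58055493 -0.94722846  2.0250949   0.62991679  0.8569733
  0.63425833]
23.5 [-0.03538375  0.64213404 -0.74871521  1.91424334  0.77767448  1.19896362
  0.34516404]
-23.5 [ 0.79955885  0.72147036 -1.12149973  2.07262215  0.39345875  0.65250959
  1.07121036]
```

```bash
python3 - <<'E'
from h import *
p,q=pose(0,H)
bot.line_to(p,max_speed=.1)
bot.move_gripper(0.0); bot.dwell(.15)
print(bot.current_time(),bot.current_width(),bot.current_finger_force(),bot.current_eef_pos()-p,bot.current_wrist_force())
for a in (4,8,12,16,20,23):
    p,q=pose(a,H); bot.line_to(p,q,max_speed=.02)
    print(a,round(bot.current_time(),2),((bot.current_eef_pos()-p)*1e3).round(1),np.round(bot.current_wrist_force(),1),np.round(bot.current_torque(),2),round(bot.current_width(),3),
     round(np.degrees((R.from_quat(bot.current_tool_rot())*R.from_quat(q).inv()).magnitude()),2))
    if np.linalg.norm(bot.current_wrist_force())>60: break
E
```

```text
11.0167 0.2752917756794318 58.426857590675354 [3.97619822e-04 3.43330144e-05 6.45018949e-04] [-1.31580088 -0.90279293  5.51502431]
4 11.33 [ 0.6 -0.1  0.6] [ 0.7 -2.1  6.3] [-0.87 -0.29  0.04] 0.273 0.11
8 11.65 [ 0.8 -0.7  0.6] [ 3.  -6.9  6.1] [-1.55 -0.65  0.11] 0.275 0.13
12 11.97 [ 0.8 -0.6  0.6] [ 1.5 -5.2  6.7] [-1.51 -0.58  0.15] 0.276 0.13
16 12.28 [ 0.7 -0.7  0.5] [ 2.8 -5.8  7.9] [-1.53 -0.57  0.17] 0.273 0.13
20 12.6 [ 0.6 -0.9  0.5] [ 2.1 -5.1  7.4] [-1.59 -0.5   0.21] 0.27 0.13
23 12.88 [ 0.5 -0.9  0.5] [ 1.4 -6.4  6.3] [-1.54 -0.47  0.13] 0.271 0.14
```

```bash
python3 - <<'E'
from h import *
pi,d=bot.get_image('wrist'); a1=pi
for a in (18,12,6,0,-4,-8,-12,-16,-20,-23):
    p,q=pose(a,H); bot.line_to(p,q,max_speed=.025)
    print(a,round(bot.current_time(),2),((bot.current_eef_pos()-p)*1e3).round(1),np.round(bot.current_wrist_force(),1),np.round(bot.current_torque(),2),round(bot.current_width(),3))
    if np.linalg.norm(bot.current_wrist_force())>60: break
b,d=bot.get_image('wrist'); save('lean',np.hstack([a1[100:340,100:412],b[100:340,100:412]]),None,1.28)
E
```

```text
18 13.24 [ 0.4 -1.   0.5] [ 1.8 -4.   4.3] [-1.06 -0.47  0.18] 0.273
12 13.59 [ 0.5 -0.5  0.6] [ 1.  -3.4  9.1] [-1.26 -0.3   0.04] 0.275
6 13.94 [ 0.8 -0.8  0.6] [ 2.9 -5.5 10.7] [-1.97 -0.63  0.11] 0.274
0 14.29 [ 0.8 -0.6  0.6] [ 1.5 -7.2 12.5] [-1.81 -0.43  0.08] 0.275
-4 14.57 [0.5 0.3 0.6] [-2.3 -2.7 11.7] [-0.44  0.27  0.08] 0.272
-8 14.86 [0.4 0.4 0.5] [-2.3 -3.1 13.7] [-0.22  0.43  0.09] 0.271
-12 15.14 [0.4 0.3 0.5] [-2.7 -4.1 14.2] [-0.23  0.54  0.02] 0.274
-16 15.43 [0.5 0.2 0.4] [-2.5 -6.2 14.9] [-0.46  0.47  0.13] 0.272
-20 15.71 [0.5 0.3 0.5] [-2.7 -5.7 16.1] [-0.18  0.69  0.25] 0.273
-23 15.96 [0.5 0.4 0.6] [-3.4 -6.5 19.4] [0.04 0.86 0.33] 0.274
```

View pics/lean.png

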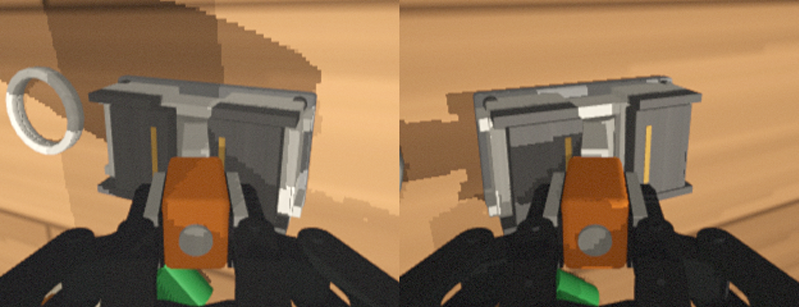

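Mirror-symmetric views: strip spacing grew from 68 px (154→222) to 80 px (568→648), so both plates are about 7 mm open. Next, go upright, measure, then lift.

```bash
python3 - <<'E'
from h import *
for a in (-17,-11,-5,0):
    p,q=pose(a,H); bot.line_to(p,q,max_speed=.025)
pr=lambda s:print(s,round(bot.current_time(),2),((bot.current_eef_pos()-p)*1e3).round(1),np.round(bot.current_wrist_force(),1),np.round(bot.current_torque(),2))
pr('upright')
pi,d=bot.get_image('wrist'); P=cloud('wrist',d,bot.camera_info('wrist')); c=pi.astype(int)
yel=(c[...,0]>1.6*c[...,2])&(P[...,2]>.04)&(P[...,2]<.052)&(abs(P[...,1]-.126)<.03)&(abs(P[...,0]-.51)<.035)
y=P[yel][:,1]; print('strips',np.median(y[y<.126]),np.median(y[y>.126]),len(y))
for l in(.004,.02,.05):
    p,q=pose(0,H,l); s=bot.line_to(p,q,max_speed=.04,until_force=25); pr((l,s))
    if s: break
bot.dwell(.3);pr('end'); print(bot.current_width(), R.from_quat(bot.current_tool_rot()).as_matrix()[:,2])
pi,d=bot.get_image('wrist'); s,_=bot.get_image('scene'); save('up',np.hstack([pi[60:340,100:412],cv2.resize(s[170:260,240:340],(311,280))]),None,1.25)
E
```

```text
upright 17.38 [0.7 0.8 0.6] [ 1.  -3.6 14.9] [-1.01 -0.07  0.04]
strips 0.1030756884780779 0.14887094486736924 350
(0.004, False) 17.68 [-0.4  0.2 -0.2] [-0.3  0.1 -3.2] [-0.02 -0.01  0.  ]
(0.02, False) 18.23 [ 0.1 -0.1  0.1] [ 0.6  0.1 -3.2] [-0.02  0.02  0.05]
(0.05, False) 19.12 [-0.1 -0.1 -0.2] [-0.7 -0.8 -1.8] [ 0.06 -0.02 -0.01]
end 19.43 [-0.1  0.  -0.1] [-0.2  0.2 -2. ] [ 0.   -0.01  0.03]
0.2704718065103103 [-2.98647218e-04  7.97514978e-05 -9.99999952e-01]
```

View pics/up.png

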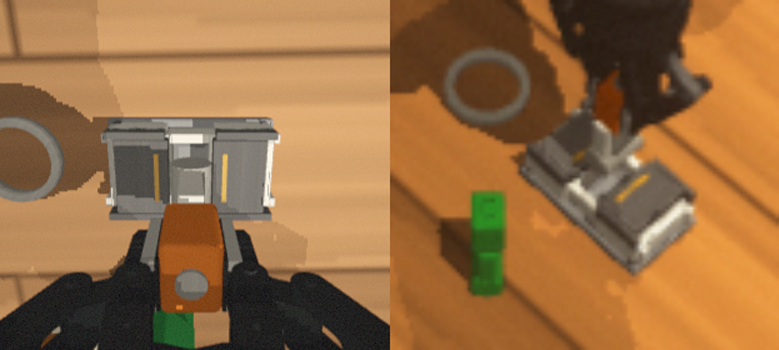

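The foot is out of the slot: it carries about 2 N and sits about 15 mm above the plates. The former is upright in the grip, at (190,270) in the picture.

```bash
python3 -c "
from bench import bot
print(bot.current_finger_force(),abs(bot.current_qvel()).max()); print(bot.hand_in())"
```

```text
62.95411705970764 0.001953098059646822
the job is handed in; nothing more can be done
None
```

The job is handed in: both plates were pushed back about 7 mm by rocking, and the orange former came straight out with no jam and is held upright and still about 15 mm above its own slot; the arm finished at about 19.5 s of the 38 s.

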